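# Pack paint pots into stack-and-nest totes

### The job

Pack the paint away in the two grey stack-and-nest totes: in the undivided tote stand the widest of the three gouache pots at the end with the two corner ribs and the middle-sized one at the end with the single rib. Then set the divided tote on top, turned so that it stacks level on the ribs of the lower one instead of nesting down onto the pots, with the small oil bottle in its compartment at its own two-rib end and the smallest pot in its other compartment. Everything ends upright and let go, and the paint tube, bulldog clip and eraser lying nearby stay where they are.

Things in the scene. Friction and masses are not known exactly. Their poses are not given: they have to be found in the camera images.
- bottom_tote: Undivided grey plastic stack-nest tote, 164 (x) x 112 (y) at the rim, 78 high, walls and floor 3, tapering to 148 x 96 at its foot; long sides dip to 40 high for |x| < 50. Origin: centre of its underside. Its -x end (roughly to the robot) has two hollow ribs in the corners, its +x end one in the middle; ribs reach 17 in from the rim, tops 8 below it. Loose, 350 g
- top_tote: Same tote, 200 g, facing anyhow, with a cross wall at x = 0 whose middle 64 is a carrying grip 10 thick (in x), top at z = 70, to pinch from above. Facing the same way as the tote below it nests down inside; half turned (its two-rib -x end over the other's single rib) its floor rests on the ribs, its origin 70 above the other's, with 4 play all round
- wide_pot: Widest pot: screw-top gouache pot, dark blue with white lid, 52 diameter x 63 high; origin: centre of its underside, z up
- mid_pot: Middle-sized pot: screw-top gouache pot, dark red with black lid, 44 diameter x 53 high; origin: centre of its underside, z up
- small_pot: Smallest pot: screw-top gouache pot, black with white lid, 38 diameter x 35 high; origin: centre of its underside, z up
- oil_bottle: Small glass oil bottle with white screw cap, 48 diameter x 83 high, straight sides up to about 50; origin: centre of its underside, z up
- paint_tube: Bystander: white paint tube, 33 x 105 x 26, lying left of the work; origin under its centre
- bulldog_clip: Bystander: black bulldog clip, 32 x 29 x 41; origin under its centre
- eraser: Bystander: off-white eraser, 22 x 42 x 12, lying at the back between the totes; origin under its centre
Not all that is in view belongs to the job. What is shaped like the mid_pot but purple is not meant.

How it is judged (in metres and radians):
On the way, in this order (a step that is already met when the one before it is completed fails the run):
1. the widest and the middle-sized pot stand in the undivided tote, each at its own end (x of wide_pot in the frame of bottom_tote between -0.06 and -0.018 m and y of wide_pot in the frame of bottom_tote between -0.03 and 0.03 m and z of wide_pot in the frame of bottom_tote between -0.002 and 0.009 m and angle between each of wide_pot, mid_pot's own z axis and vertical below 0.1 rad and x of mid_pot in the frame of bottom_tote between 0.018 and 0.05 m and y of mid_pot in the frame of bottom_tote between -0.03 and 0.03 m and z of mid_pot in the frame of bottom_tote between -0.002 and 0.009 m), for 0.2 s.
2. the divided tote stands level on the ribs of the other, let go (all of step 1 and z of top_tote in the frame of bottom_tote between 0.067 and 0.073 m and horizontal distance between top_tote and bottom_tote below 0.01 m and angle between each of top_tote, bottom_tote's own z axis and vertical below 0.03 rad and angle between the x axis of top_tote and the x axis of bottom_tote, either way round below 0.12 rad and contact force between the fingers and top_tote below 0.5 N), for 0.2 s.
At the end, for the whole second after the job is handed in: Widest pot in the lower tote's two-rib half and middle pot in its single-rib half (18 mm or more off the middle); divided tote on its ribs (70 mm up, within 3 mm, 10 mm sideways); bottle in its two-rib half over the lower single-rib end, smallest pot in the other; all upright and still (all of step 1 and z of top_tote in the frame of bottom_tote between 0.067 and 0.073 m and horizontal distance between top_tote and bottom_tote below 0.01 m and angle between each of top_tote, bottom_tote's own z axis and vertical below 0.03 rad and angle between the x axis of top_tote and the x axis of bottom_tote, either way round below 0.12 rad and x of oil_bottle in the frame of top_tote between -0.06 and -0.018 m and y of oil_bottle in the frame of top_tote between -0.03 and 0.03 m and z of oil_bottle in the frame of top_tote between -0.002 and 0.009 m and angle between each of oil_bottle, small_pot's own z axis and vertical below 0.1 rad and x of small_pot in the frame of top_tote between 0.012 and 0.05 m and y of small_pot in the frame of top_tote between -0.03 and 0.03 m and z of small_pot in the frame of top_tote between -0.002 and 0.009 m and x of oil_bottle in the frame of bottom_tote above 0.01 m and linear speed of each of wide_pot, mid_pot, small_pot, oil_bottle, top_tote, bottom_tote below 0.01 m/s); the robot touches nothing.
It fails at once if the paint tube, the bulldog clip or the eraser is moved by more than 30 mm (distance of any of paint_tube, bulldog_clip, eraser from where it was at the start of the episode above 0.03 m).
It also fails if it takes over 144 s, if anything falls off the work surface, if the arm or the gripper's body presses on something with over 40 N, if the wrist force passes 120 N, or if a joint passes its speed limit or range.

### The arm

A 6-joint arm with a two-finger parallel gripper is mounted at the origin on the work surface; the furniture and walls round the work are solid. World frame = base frame: x ahead of the robot, y to its left, z up, the work surface at z = 0. Lengths are in mm, angles in rad, forces in N, time in s.
With the tool pointing down it reaches from about 275 to 1000 mm from the base axis. Payload 8.4 kg.
Tool frame: the origin (TCP) lies at the very end of the fingers, on their centre line; the grasp point (between the pads) lies 19 mm behind it; z points along the fingers, y is the line along which they close (so a half turn about z gives the same grasp; the last joint's range is limited). The gripper opens to 85 mm and grips with 20 to 120 N. Pads are 22 mm wide; open, the fingers measure 114 mm over their backs; the gripper's body (76 mm by 85 mm) begins 54 mm behind the grasp point. The pads swing forward as they close: fully open they stand 13 mm farther back than shut.
Start: joints at [-1.189, 0.353, 1.633, -0, 1.155, -0.002], TCP at [234.028, -579.533, 197.381] pointing down, gripper open.
Joint ranges: [-2.63, 2.63], [-0.92, 2.1], [0.06, 2.66], [-1.3, 4.44], [0, 2.69], [-3.02, 3.02]. Speed limits (rad/s): [2.22, 2.22, 2.79, 3.14, 3.14, 3.14].

### API

Orientations are given as [roll, pitch, yaw] about the fixed x, y, z axes, in that order (R = Rz(yaw) Ry(pitch) Rx(roll)).
In Python, from rig import sensors, grab_frame, camera_params, order gives the robot as it stands. The module is installed in compiled form; this text tells all that it offers.
- The arm moves only by the tool move_arm, never from a script. Its argument "motion" is a list of rows, each a list of 7 numbers: the turn, a rotation vector about the tool's x, y, z in parts of the range, where 1.0 means pi rad, then the shift along the tool's x, y, z in fractions of the full range, 1 being 0.5 m, then the finger opening in m, from 0 to 0.0854. A call has 1 to 8 rows; each row is the pose to reach, as a shift and turn from the pose commanded when the call began, along the tool's axes at that moment; what a row does not reach only later rows make up. A row lasts 1/8 s, in which the tool goes at most 62.5 mm and 10.7 degrees, less where a joint would pass 70% of its speed; a pose out of reach is approached as far as the arm can. Shift and turn numbers lie between -1 and 1, and a call with a number outside is refused. A call with a gripper value outside its range is refused whole. The fingers move at their own pace and stop on an object; "grip_force" is the grip in N (left out, the last holds). Time passes only in rows, so rows that repeat a pose let the fingers close. It gives the time, the measured TCP pose, the force, the opening and the grip force at its end, in the units of the state.
- sensors.sense(): the state, without advancing time (a new reading comes with each control period).
- grab_frame(name): name is "side" or "top" or "wrist"; returns (picture, depth): 384x512x3 uint8, red, green, blue; 384x512 float32, mm along the optical axis (not along the pixel's ray), 0 where there is no reading.
- camera_params(name): a dict with "camera_matrix" (3x3 intrinsics, pixels), "world_from_camera" (4x4, takes a point from camera to world coordinates). Camera axes: x right, y down, z forward; pixel columns grow to the right and rows downward; lengths in mm; the calibration is good to about 2 mm. A picture is of the moment at which its call begins: read the wrist's pose just before it. camera_params takes no time and is no camera call; for the wrist camera it gives the pose at the moment of the call.
- order.sign_off(): hands the job in; it is judged then, once.
The state is a dict: "clock": time; "qpos": joint angles; "qvel": joint speeds; "joint_efforts": joint torques, N m; "eef_pos": TCP position; "tcp_rot": TCP orientation; "contact_force": force on the tool from outside, world axes, zero at the start; "wrist_torque": the same for the moment, N m; "opening": opening from 0.0 (shut) to 1.0 (fully open); "grasp_force": force on a finger pad.
Only numpy, scipy, OpenCV 4.12 (cv2) and the standard library are available. Lean on these libraries where they do the work, as an engineer would, in place of code of your own. Each camera call takes 0.05 s, during which the arm holds its last target. There are 200 camera calls.

## Working session

There is one attempt and no reset: what is moved stays moved. The work goes in short steps, Python scripts to look and compute and a tool call to move; the robot and the scene stay as the last step left them, time stands still between calls to the robot, and variables do not carry over. Pictures are saved under pics/ and viewed, at most 14 in all, crops included, and the job is handed in when it is done.

Besides the shell and the picture viewer there is one more tool, called by a JSON object that holds its "method" and its "body". move_arm: Moves the arm, as the interface text tells. Its arguments: {"type":"object","properties":{"motion":{"type":"array","items":{"type":"array","items":{"type":"number"}}},"grip_force":{"type":"number"}},"required":["motion"]}

```bash
mkdir -p pics
python3 - <<'E'
from rig import *
import cv2,numpy as np
np.set_printoptions(suppress=True,precision=3)
print(sensors.sense())
for n in("top","side"):
    p,d=grab_frame(n);c=camera_params(n);print(n,c)
    np.savez(f"pics/{n}0.npz",p=p,d=d,K=c["camera_matrix"],T=c["world_from_camera"])
    cv2.imwrite(f"pics/{n}0.png",cv2.resize(p[:,:,::-1],(800,600)))
E
```

```text
{'clock': 0.0, 'qpos': array([-1.189,  0.354,  1.634,  0.   ,  1.155, -0.002]), 'qvel': array([-0.001,  0.002, -0.001,  0.002, -0.002,  0.   ]), 'joint_efforts': array([ -0.003, -60.526, -34.207,  -0.   ,   0.009,   0.   ]), 'eef_pos': array([ 233.864, -579.022,  196.648]), 'tcp_rot': array([-3.14 , -0.   ,  0.384]), 'contact_force': array([-0.592, -0.241,  0.368]), 'wrist_torque': array([ 0.008,  0.005, -0.02 ]), 'grasp_force': 0.0, 'opening': 1.0000522749262946}
top {'camera_matrix': array([[418.242,   0.   , 253.209],
       [  0.   , 418.242, 193.26 ],
       [  0.   ,   0.   ,   1.   ]]), 'world_from_camera': array([[   0.015,   -0.998,    0.064,  393.004],
       [  -1.   ,   -0.015,    0.002,   60.386],
       [  -0.001,   -0.064,   -0.998, 1041.512],
       [   0.   ,    0.   ,    0.   ,    1.   ]])}
side {'camera_matrix': array([[395.559,   0.   , 248.677],
       [  0.   , 395.559, 191.423],
       [  0.   ,   0.   ,   1.   ]]), 'world_from_camera': array([[   0.747,   -0.259,    0.612, -123.897],
       [  -0.665,   -0.324,    0.673, -586.736],
       [   0.024,   -0.91 ,   -0.415,  416.087],
       [   0.   ,    0.   ,    0.   ,    1.   ]])}
```

View pics/top0.png

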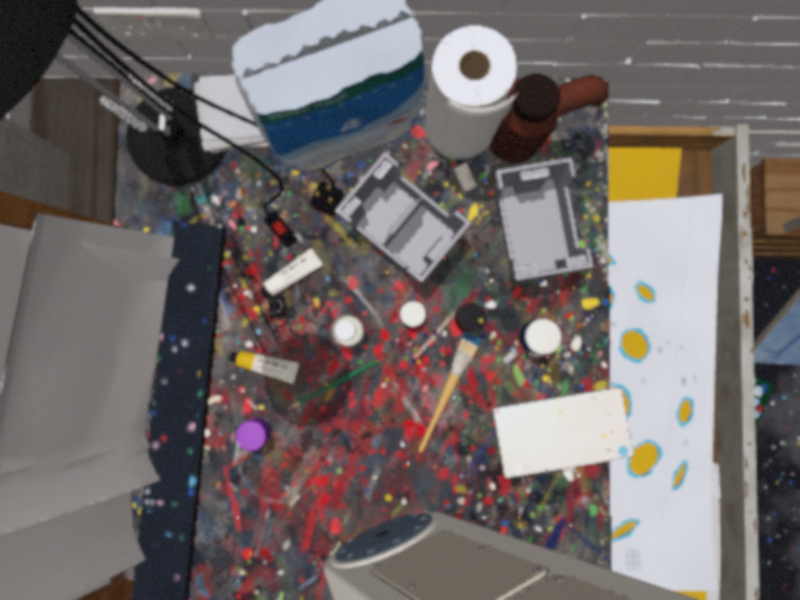

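View pics/side0.png

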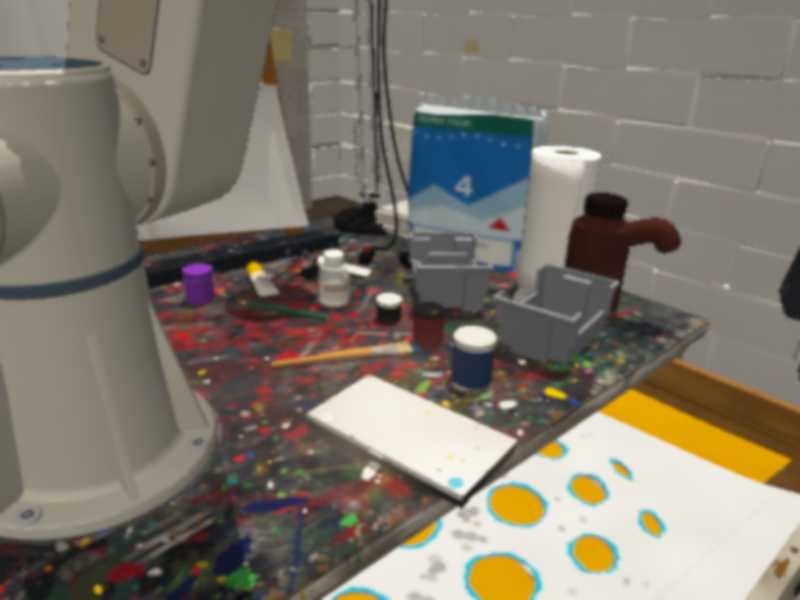

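The top view (800x600 pixels) shows these candidates:
- **White lids:** bottle (348,331), small pot (413,314) and wide pot (542,337).
- **Mid-pot shapes:** black lid on dark red (471,319), which is the one I want, and the purple one (253,435), which is the decoy.
- **Totes:** undivided at (545,220), divided at (402,217).

The side view agrees: dark red at (428,325), blue at (473,358). Next I measure and check in one close crop.

```bash
cat > h.py <<'E'
import numpy as np,cv2
from rig import *
np.set_printoptions(suppress=True,precision=1)
def cloud(d,K,T):
    v,u=np.indices(d.shape); z=d.astype(float)
    P=np.stack([(u-K[0,2])*z/K[0,0],(v-K[1,2])*z/K[1,1],z],-1)@T[:3,:3].T+T[:3,3]
    P[d<=0]=np.nan
    return P
def shot(n):
    c=camera_params(n); p,d=grab_frame(n); return p,d,c["camera_matrix"],c["world_from_camera"]
def tote(P,win,zlo=70,zhi=86):
    "rim rectangle: centre, size, angle from points at rim height in window"
    x0,x1,y0,y1=win
    m=(P[...,0]>x0)&(P[...,0]<x1)&(P[...,1]>y0)&(P[...,1]<y1)&(P[...,2]>zlo)&(P[...,2]<zhi)
    return cv2.minAreaRect(P[m][:,:2].astype(np.float32)),np.median(P[m][:,2]),m.sum()
E
python3 - <<'E'
from h import *
f=np.load("pics/top0.npz");p,d,K,T=[f[k] for k in"pdKT"];P=cloud(d,K,T)
for n,(u,v),h in(("bottle",(348,331),83),("small",(413,314),35),("mid",(471,319),53),("wide",(542,337),63),("purple",(253,435),53)):
    u=int(u*.64);v=int(v*.64);W=P[v-18:v+19,u-18:u+19].reshape(-1,3)
    m=abs(W[:,2]-h)<6;w=W[m];c,r=cv2.minEnclosingCircle(w[:,:2].astype(np.float32));print(n,w.mean(0),c,2*r,np.median(w[:,2]),m.sum())
for n,(u,v) in(("bot",(545,220)),("top",(402,217))):
    c=P[int(v*.64),int(u*.64)];print(n,c,tote(P,(c[0]-115,c[0]+115,c[1]-110,c[1]+110) if n=="top" else (c[0]-115,c[0]+115,c[1]-70,c[1]+70)))
z=np.clip(np.nan_to_num(P[...,2])*2,0,255).astype(np.uint8)
a=cv2.resize(p[90:230,190:390,::-1],(800,560),interpolation=cv2.INTER_CUBIC)
b=cv2.resize(z[90:190,200:390],(0,0),fx=2,fy=2)
a[560-200:,800-380:]=b[...,None]
cv2.imwrite("pics/crop0.png",a)
for n,(u,v) in(("eraser",(465,178)),("tube",(292,270)),("clip",(326,195))):print(n,P[int(v*.64),int(u*.64)])
E
```

```text
bottle [412.3 135.6  83.2] (412.3434143066406, 135.61141967773438) 30.935853958129883 83.35759613934465 142
small [439.9  36.   34.8] (440.1283264160156, 35.94243240356445) 37.35873794555664 34.788973866498054 192
mid [435.6 -51.8  52.5] (435.7487487792969, -52.17173385620117) 43.75957489013672 52.485861209042014 267
wide [ 407.  -158.6   62.7] (407.5767517089844, -159.2373504638672) 51.979488372802734 62.80906119573103 388
purple [252.6 276.4  53. ] (252.5034942626953, 276.47589111328125) 44.72345733642578 53.22510334131567 286
bot [ 597.  -173.6    1. ] (((598.6126708984375, -154.34454345703125), (200.01898193359375, 116.7076644897461), 10.479323387145996), np.float64(76.25716240559132), np.int64(500))
top [586.1  55.4  64.7] (((593.3358764648438, 56.230506896972656), (218.15341186523438, 214.62930297851562), 89.75469207763672), np.float64(76.1595594419125), np.int64(623))
eraser [661.4 -43.9  10.9]
tube [508.6 229.2  14.5]
clip [627.  176.4  24.9]
```

View pics/crop0.png

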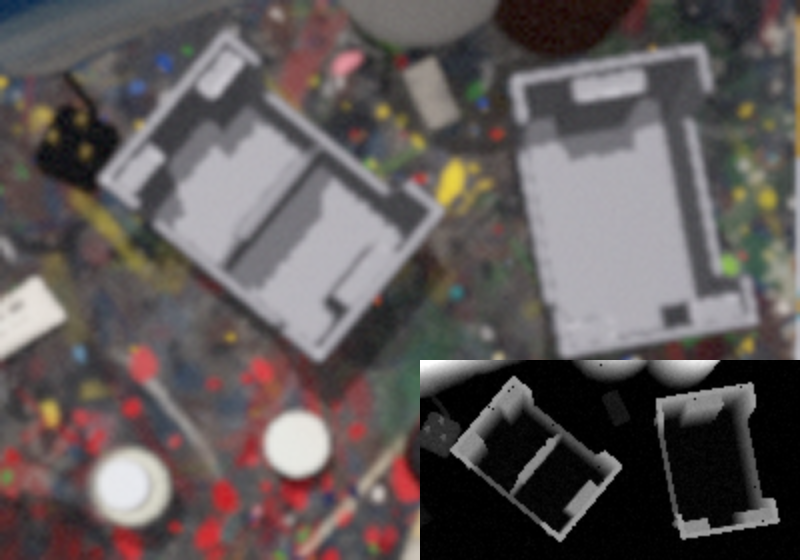

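The crop shows the divided tote's two ribs at its upper-left end, crop pixels (220,70) and (135,170), and its single rib at lower right (370,265). The undivided tote has its single rib at the far end (610,85) and two ribs at the near end. Lids and heights confirm the pots. Next I get the tote poses.

```bash
cat >> h.py <<'E'
def rimrect(P,poly,zlo=68,zhi=84):
    m=np.zeros(P.shape[:2],np.uint8);cv2.fillPoly(m,[np.int32(poly)],1)
    m=(m>0)&(P[...,2]>zlo)&(P[...,2]<zhi)
    return cv2.minAreaRect(P[m][:,:2].astype(np.float32)),P[m][:,2].mean(),m.sum()
def go(x,y,z,yaw):
    "tool-frame turn about z and shift (m) from the present pose to a TCP pose, yaw modulo pi"
    s=sensors.sense();ps=s["tcp_rot"][2];D=(np.array([x,y,z])-s["eef_pos"])/1e3
    c,n=np.cos(ps),np.sin(ps)
    t=-((yaw-ps+np.pi/2)%np.pi-np.pi/2)
    print("rz %.3f  d %.4f %.4f %.4f"%(t,D[0]*c+D[1]*n,D[0]*n-D[1]*c,-D[2]),"q6",s["qpos"][5].round(2))
E
python3 - <<'E'
from h import *
f=np.load("pics/top0.npz");p,d,K,T=[f[k] for k in"pdKT"];P=cloud(d,K,T)
o=np.array([190,90])
for n,q in(("bot",[(500,65),(710,35),(770,325),(550,365)]),("top",[(235,18),(88,180),(320,372),(455,208)])):
    r,z,k=rimrect(P,np.array(q)/4+o);print(n,r,z,k,cv2.boxPoints(r))
go(407.2,-159,150,0.18)
E
```

```text
bot ((583.2372436523438, -156.90118408203125), (168.89877319335938, 116.66029357910156), 10.699165344238281) 74.3253686565956 633 [[ 489.4 -115.3]
 [ 511.1 -229.9]
 [ 677.  -198.5]
 [ 655.4  -83.9]]
top ((582.3865356445312, 53.71283721923828), (168.84239196777344, 115.87442779541016), 51.27592468261719) 73.96763309207073 697 [[484.4  24.1]
 [574.8 -48.4]
 [680.4  83.3]
 [590.  155.8]]
rz 0.204  d 0.3180 -0.3246 0.0467 q6 -0.0
```

The rows are not in the units I measure in: shifts go in shares of 0.5 m and turns go in shares of pi rad. I convert before sending: -0.325 m is -0.65, 0.318 m is 0.636, 0.204 rad is 0.0649.

{"method": "move_arm", "body": {"motion": [[0, 0, 0.0649, 0.636, -0.65, 0.094, 0.0854], [0, 0, 0.0649, 0.636, -0.65, 0.094, 0.0854], [0, 0, 0.0649, 0.636, -0.65, 0.094, 0.0854], [0, 0, 0.0649, 0.636, -0.65, 0.094, 0.0854], [0, 0, 0.0649, 0.636, -0.65, 0.094, 0.0854], [0, 0, 0.0649, 0.636, -0.65, 0.094, 0.0854], [0, 0, 0.0649, 0.636, -0.65, 0.094, 0.0854], [0, 0, 0.0649, 0.636, -0.65, 0.094, 0.0854]], "grip_force": 40}}

```text
clock: 1.1
eef_pos: [407.5, -156.1, 149.9]
tcp_rot: [-3.141, 0.001, 0.183]
contact_force: [-0.4, -1.2, 0.0]
opening: 0.996
grasp_force: 0.0
```

```bash
python3 -c "
from h import *
go(407.2,-159,23,0.187);print(sensors.sense()['eef_pos'])"
```

```text
rz -0.004  d -0.0008 0.0028 0.1269 q6 1.02
[ 407.5 -156.1  149.9]
```

To row units: 0.127 m is 0.254, -0.001 m is -0.002.

{"method": "move_arm", "body": {"motion": [[0, 0, 0, -0.002, 0.006, 0.12, 0.0854], [0, 0, 0, -0.002, 0.006, 0.22, 0.0854], [0, 0, 0, -0.002, 0.006, 0.254, 0.0854], [0, 0, 0, -0.002, 0.006, 0.254, 0.0854], [0, 0, 0, -0.002, 0.006, 0.254, 0.045], [0, 0, 0, -0.002, 0.006, 0.254, 0.045], [0, 0, 0, -0.002, 0.006, 0.254, 0.045], [0, 0, 0, -0.002, 0.006, 0.254, 0.045]], "grip_force": 40}}

```text
clock: 2.1
eef_pos: [412.1, -165.0, 27.1]
tcp_rot: [3.135, -0.009, 0.181]
contact_force: [-1.3, -3.6, 32.4]
opening: 0.531
grasp_force: 15.9
```

```bash
python3 -c "
from h import *
go(547.9,-163.7,120,0.187);print(sensors.sense())"
```

```text
rz -0.006  d 0.1338 0.0232 -0.0929 q6 1.01
{'clock': 2.1, 'qpos': array([-0.4,  0.3,  2.2, -0. ,  0.6,  1. ]), 'qvel': array([ 0., -0.,  0.,  0.,  0.,  0.]), 'joint_efforts': array([  1.7, -30.1, -11.3,   1.2,   0.5,  -0. ]), 'eef_pos': array([ 412.1, -165. ,   27.1]), 'tcp_rot': array([ 3.1, -0. ,  0.2]), 'contact_force': array([-1.3, -3.6, 32.4]), 'wrist_torque': array([-1.4,  0.1, -0. ]), 'grasp_force': 15.94084694981575, 'opening': 0.531000963191408}
```

Run:
```python
from h import *
p=grab_frame("side")[0];q=grab_frame("wrist")[0]
a=cv2.resize(p[170:290,220:420,::-1],(600,360),interpolation=3);b=cv2.resize(q[:,:,::-1],(320,240))
o=np.zeros((600,600,3),np.uint8);o[:360]=a;o[360:,:320]=b;cv2.imwrite("pics/g1.png",o)
```

```text
(no output)
```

View pics/g1.png

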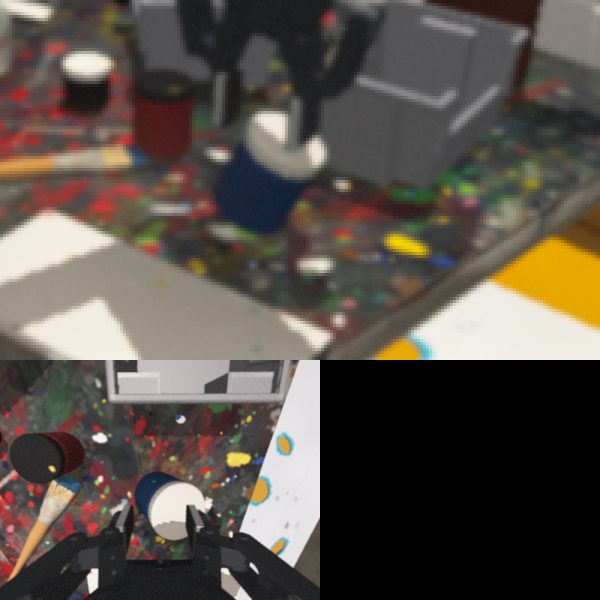

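The side view shows the wide pot tilted, with its base near side-view pixel (305,242). The -y finger is on its lid, so the grasp was off sideways. I'll raise straight up and look.

To row units: -0.04 m is -0.08, -0.02 m is -0.04.

{"method": "move_arm", "body": {"motion": [[0, 0, 0, 0, 0, -0.04, 0.045], [0, 0, 0, 0, 0, -0.08, 0.045], [0, 0, 0, 0, 0, -0.08, 0.045], [0, 0, 0, 0, 0, -0.08, 0.045]]}}

```text
clock: 2.7
eef_pos: [406.7, -162.2, 63.3]
tcp_rot: [3.141, -0.0, 0.18]
contact_force: [0.0, -0.9, -0.4]
opening: 0.526
grasp_force: 0.0
```

Run:
```python
from h import *
p=grab_frame("side")[0];q=grab_frame("wrist")[0];t=grab_frame("top")[0]
o=np.zeros((600,800,3),np.uint8);o[:360,:600]=cv2.resize(p[170:290,220:420,::-1],(600,360),interpolation=3);o[360:,:320]=cv2.resize(q[:,:,::-1],(320,240))
o[360:,320:720]=cv2.resize(t[150:270,260:460,::-1],(400,240),interpolation=3);cv2.imwrite("pics/g2.png",o);print(sensors.sense())
```

```text
{'clock': 2.85, 'qpos': array([-0.4,  0.3,  2.1,  0. ,  0.7,  1. ]), 'qvel': array([-0.,  0., -0., -0.,  0.,  0.]), 'joint_efforts': array([ -0. , -43.2, -23.4,  -0. ,  -0. ,  -0. ]), 'eef_pos': array([ 406.3, -162. ,   62.7]), 'tcp_rot': array([-3.1,  0. ,  0.2]), 'contact_force': array([-0.3,  0.2, -0. ]), 'wrist_torque': array([-0. ,  0.1, -0. ]), 'grasp_force': 0.0, 'opening': 0.5204661225350512}
```

View pics/g2.png

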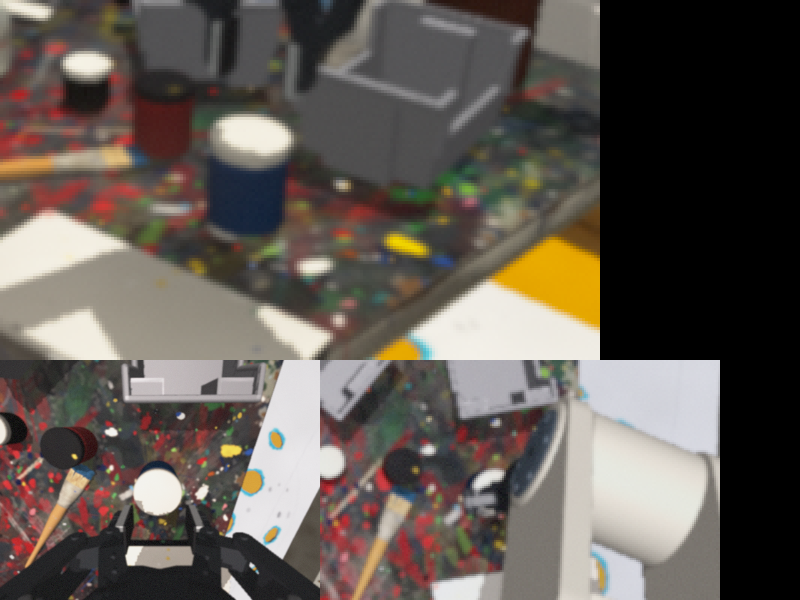

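The pot is upright again. In the wrist view, lid and fingers are laterally centred: lid (158,492), fingers at columns 125 and 190. I'll check fingertips against the lid in 3D.

Run:
```python
from h import *
s=sensors.sense();p,d,K,T=shot("wrist");P=cloud(d,K,T);print(s['eef_pos'],s['tcp_rot'],T)
m=(abs(P[...,2]-63)<5)&(p.min(-1)>120)
n,l,st,c=cv2.connectedComponentsWithStats(m.astype(np.uint8))
for i in range(1,n):
    if st[i,4]>300: w=P[l==i];print(st[i],w.mean(0),cv2.minEnclosingCircle(w[:,:2].astype(np.float32)))
for u in (195,200,205,210,300,305,310):
    print(u,[tuple(P[v,u].round()) for v in range(225,300,15)])
```

```text
[ 406.3 -162.    62.7] [-3.1  0.   0.2] [[   0.2   -0.9   -0.3  478.5]
 [  -1.    -0.2   -0.1 -148.1]
 [  -0.     0.3   -1.   238.5]
 [   0.     0.     0.     1. ]]
[ 214  177   78   73 4442] [ 410.4 -158.4   62.3] ((408.8149108886719, -158.87351989746094), 26.102285385131836)
195 [(np.float64(366.0), np.float64(-113.0), np.float64(0.0)), (np.float64(411.0), np.float64(-130.0), np.float64(112.0)), (np.float64(412.0), np.float64(-133.0), np.float64(128.0)), (np.float64(410.0), np.float64(-135.0), np.float64(136.0)), (np.float64(405.0), np.float64(-137.0), np.float64(139.0))]
200 [(np.float64(367.0), np.float64(-117.0), np.float64(-0.0)), (np.float64(412.0), np.float64(-133.0), np.float64(113.0)), (np.float64(413.0), np.float64(-136.0), np.float64(127.0)), (np.float64(410.0), np.float64(-137.0), np.float64(135.0)), (np.float64(403.0), np.float64(-138.0), np.float64(135.0))]
205 [(np.float64(368.0), np.float64(-122.0), np.float64(-0.0)), (np.float64(412.0), np.float64(-135.0), np.float64(113.0)), (np.float64(411.0), np.float64(-137.0), np.float64(123.0)), (np.float64(403.0), np.float64(
[... 601 characters left out ...]
oat64(-184.0), np.float64(114.0)), (np.float64(321.0), np.float64(-221.0), np.float64(-1.0))]
305 [(np.float64(384.0), np.float64(-211.0), np.float64(-1.0)), (np.float64(421.0), np.float64(-183.0), np.float64(112.0)), (np.float64(420.0), np.float64(-181.0), np.float64(126.0)), (np.float64(412.0), np.float64(-183.0), np.float64(126.0)), (np.float64(407.0), np.float64(-184.0), np.float64(128.0))]
310 [(np.float64(385.0), np.float64(-215.0), np.float64(0.0)), (np.float64(421.0), np.float64(-185.0), np.float64(113.0)), (np.float64(421.0), np.float64(-183.0), np.float64(127.0)), (np.float64(418.0), np.float64(-182.0), np.float64(135.0)), (np.float64(412.0), np.float64(-183.0), np.float64(136.0))]
```

Run:
```python
from h import *
p,d,K,T=shot("wrist");P=cloud(d,K,T);s=sensors.sense();print(s['eef_pos'],s['opening'])
R=np.array([[np.cos(.18),np.sin(.18)],[-np.sin(.18),np.cos(.18)]])
L=(P[...,:2]-s['eef_pos'][:2])@R.T
for z in range(58,150,6):
    m=(P[...,2]>=z)&(P[...,2]<z+6)&(abs(L[...,0])<50)&(abs(L[...,1])<70)
    for sg in(1,-1):
        k=m&(L[...,1]*sg>0); 
        if k.sum()>3:print(z,sg,k.sum(),L[k].min(0),L[k].max(0))
c=d[240:290,200];print(d[215:245,203])
```

```text
[ 406.4 -162.1   62.8] 0.525186392521051
58 1 2626 [-21.8   0.4] [29.4 29.2]
58 -1 1859 [-21.7 -22.3] [28.7 -0.2]
94 1 15 [-6.7 23.7] [ 8.7 24.1]
94 -1 14 [ -5.5 -21.4] [  8.7 -21. ]
100 1 113 [-11.   23.6] [10.9 35.6]
100 -1 113 [-11.7 -33.1] [ 11. -21.]
106 1 194 [-11.2  23.6] [11.1 37.3]
106 -1 197 [-12.4 -34.8] [ 11.3 -21. ]
112 1 231 [-11.4  23.5] [11.1 37.3]
112 -1 233 [-11.4 -34.7] [ 11.1 -21. ]
118 1 267 [-11.4  23.5] [11.3 37.6]
118 -1 262 [-11.1 -34.8] [ 11.2 -21. ]
124 1 286 [-11.1  23.5] [11.4 37.4]
124 -1 290 [-11.5 -35. ] [ 11.2 -21. ]
130 1 388 [-12.   23.5] [11.3 36.7]
130 -1 393 [-11.6 -28. ] [ 11.5 -20.9]
136 1 277 [-10.3  23.5] [13.3 46. ]
136 -1 277 [-10.4 -43.2] [ 13.4 -21.1]
142 1 644 [ 5.7 23.8] [14. 55.]
142 -1 654 [  5.7 -53.4] [ 13.9 -21.8]
148 1 1936 [-12.7  22.1] [13.7 57.3]
148 -1 1958 [-13.5 -54.9] [ 14.  -19.9]
[257.1 256.8   0.  256.7 256.6 257.2 258.1 259.4 257.7 259.4 260.1 259.6
 260.  258.4 260.2 261.9 260.7 147.2 146.7 144.8 144.4 144.3 143.4 140.8
 139.8 138.6 137.4 137.1 136.2 135.2]
```

The fingertips sit about 32 mm above the reported TCP height at this opening, so the first grasp was too high. I'll measure the tip offset at other openings too.

To row units: -0.02 m is -0.04.

{"method": "move_arm", "body": {"motion": [[0, 0, 0, 0, 0, -0.04, 0.0854], [0, 0, 0, 0, 0, -0.04, 0.0854], [0, 0, 0, 0, 0, -0.04, 0.0854], [0, 0, 0, 0, 0, -0.04, 0.0854], [0, 0, 0, 0, 0, -0.04, 0.0854]]}}

```text
clock: 3.58
eef_pos: [406.4, -162.1, 82.9]
tcp_rot: [-3.141, 0.001, 0.18]
contact_force: [0.0, 0.2, -0.4]
opening: 0.997
grasp_force: 0.0
```

```bash
cat >> h.py <<'E'
def tips():
    s=sensors.sense();p,d,K,T=shot("wrist");P=cloud(d,K,T);a=s["tcp_rot"][2]
    L=(P[...,:2]-s['eef_pos'][:2])@np.array([[np.cos(a),-np.sin(a)],[np.sin(a),np.cos(a)]])
    z=P[...,2]-s['eef_pos'][2];print(s['eef_pos'],s['opening'])
    for lo,hi,n in((15,70,"+y"),(-70,-15,"-y"),(-12,12,"palm")):
        m=(z>10)&(L[...,1]>lo)&(L[...,1]<hi)&(abs(L[...,0])<45);k=np.sort(z[m]);i=m&(z<k[5]+25)
        print(n,"lowest rel. to TCP",k[5],"box",L[i].min(0),L[i].max(0))
E
python3 -c "
from h import *
tips()"
```

```text
[ 406.4 -162.1   82.9] 0.9966269329551006
+y lowest rel. to TCP 46.74098487340578 box [-11.5  43.4] [11.6 57.8]
-y lowest rel. to TCP 46.822934742860724 box [-11.8 -55.5] [ 11.4 -40.9]
palm lowest rel. to TCP 105.47464906501082 box [  7.9 -12. ] [20.4 12. ]
```

The real tool is about 32 mm shorter than reported, palm included. I'll put that offset in the helper.

```bash
cat >> h.py <<'E'
_go=go
def go(x,y,z,yaw): _go(x,y-1.2,z-32,yaw)   # real fingertips sit 32 mm above, 1.2 mm left of reported TCP
E
python3 -c "
from h import *
go(408,-159,23,0.187)"
```

```text
rz -0.007  d 0.0018 -0.0016 0.0920 q6 1.01
```

To row units: 0.092 m is 0.184, 0.08 m is 0.16, -0.007 rad is -0.0022.

{"method": "move_arm", "body": {"motion": [[0, 0, -0.0022, 0.004, -0.002, 0.1, 0.0854], [0, 0, -0.0022, 0.004, -0.002, 0.16, 0.0854], [0, 0, -0.0022, 0.004, -0.002, 0.184, 0.0854], [0, 0, -0.0022, 0.004, -0.002, 0.184, 0.0854]]}}

```text
clock: 4.12
eef_pos: [408.2, -160.8, -9.0]
tcp_rot: [-3.141, 0.001, 0.187]
contact_force: [-0.6, 0.2, 0.6]
opening: 0.993
grasp_force: 0.0
```

{"method": "move_arm", "body": {"motion": [[0, 0, 0, 0, 0, 0, 0.045], [0, 0, 0, 0, 0, 0, 0.045], [0, 0, 0, 0, 0, 0, 0.045], [0, 0, 0, 0, 0, 0, 0.045], [0, 0, 0, 0, 0, 0, 0.045]], "grip_force": 40}}

```text
clock: 4.75
eef_pos: [409.3, -161.2, -7.4]
tcp_rot: [3.141, -0.002, 0.187]
contact_force: [-1.9, -0.4, 10.0]
opening: 0.591
grasp_force: 39.9
```

```bash
python3 -c "
from h import *
go(547.9,-163.7,28,0.187)"
```

```text
rz -0.000  d 0.1355 0.0293 -0.0034 q6 1.01
```

To row units: 0.1355 m is 0.271, 0.0293 m is 0.0586.

{"method": "move_arm", "body": {"motion": [[0, 0, 0, 0, 0, -0.06, 0.045], [0, 0, 0, 0, 0, -0.14, 0.045], [0, 0, 0, 0, 0, -0.22, 0.045], [0, 0, 0, 0.08, 0.02, -0.22, 0.045], [0, 0, 0, 0.16, 0.04, -0.22, 0.045], [0, 0, 0, 0.24, 0.052, -0.22, 0.045], [0, 0, 0, 0.271, 0.0586, -0.22, 0.045], [0, 0, 0, 0.271, 0.0586, -0.22, 0.045]]}}

```text
clock: 5.75
eef_pos: [547.1, -164.4, 101.4]
tcp_rot: [-3.142, 0.0, 0.187]
contact_force: [-0.6, -0.3, -1.0]
opening: 0.583
grasp_force: 42.7
```

Run:
```python
from h import *
go(547.9,-163.7,28,0.187)
p,d,K,T=shot("wrist");cv2.imwrite("pics/w3.png",p[:,:,::-1]);P=cloud(d,K,T);np.savez("pics/w3.npz",p=p,d=d,K=K,T=T)
```

```text
rz 0.000  d 0.0007 0.0006 0.1054 q6 1.09
```

View pics/w3.png

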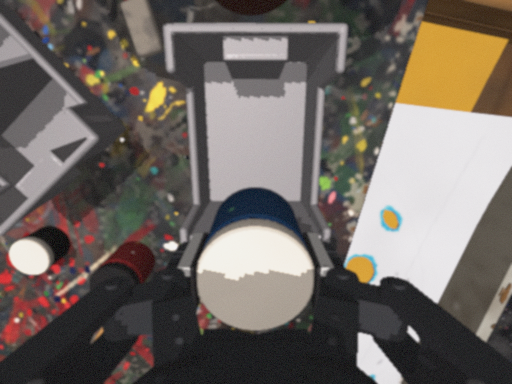

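The wrist view shows the pot (256,265) held upright and centred over the tote (column 256). Lowering.

To row units: 0.106 m is 0.212, 0.104 m is 0.208.

{"method": "move_arm", "body": {"motion": [[0, 0, 0, 0.002, 0.002, 0.08, 0.045], [0, 0, 0, 0.002, 0.002, 0.15, 0.045], [0, 0, 0, 0.002, 0.002, 0.192, 0.045], [0, 0, 0, 0.002, 0.002, 0.208, 0.045], [0, 0, 0, 0.002, 0.002, 0.212, 0.045]]}}

```text
clock: 6.42
eef_pos: [546.7, -165.2, -4.3]
tcp_rot: [-3.141, 0.002, 0.187]
contact_force: [-8.7, 0.9, 16.4]
opening: 0.589
grasp_force: 44.3
```

{"method": "move_arm", "body": {"motion": [[0, 0, 0, 0, 0, 0, 0.06], [0, 0, 0, 0, 0, 0, 0.06], [0, 0, 0, 0, 0, 0, 0.06], [0, 0, 0, 0, 0, -0.06, 0.06], [0, 0, 0, 0, 0, -0.16, 0.06], [0, 0, 0, 0, 0, -0.28, 0.06]]}}

```text
clock: 7.18
eef_pos: [547.6, -165.1, 136.3]
tcp_rot: [-3.141, 0.001, 0.187]
contact_force: [1.3, -0.5, -0.0]
opening: 0.697
grasp_force: 0.0
```

Run:
```python
from h import *
go(435.7,-52,130,0.187);go(435.7,-52,19,0.187)
```

```text
rz -0.000  d -0.0892 -0.1307 0.0383 q6 1.09
rz -0.000  d -0.0892 -0.1307 0.1493 q6 1.09
```

To row units: 0.149 m is 0.298, -0.131 m is -0.262.

{"method": "move_arm", "body": {"motion": [[0, 0, 0, -0.09, -0.13, 0, 0.07], [0, 0, 0, -0.178, -0.262, 0.02, 0.07], [0, 0, 0, -0.178, -0.262, 0.08, 0.07], [0, 0, 0, -0.178, -0.262, 0.18, 0.07], [0, 0, 0, -0.178, -0.262, 0.26, 0.07], [0, 0, 0, -0.178, -0.262, 0.298, 0.07], [0, 0, 0, -0.178, -0.262, 0.298, 0.07]]}}

```text
clock: 8.05
eef_pos: [435.5, -53.0, -14.5]
tcp_rot: [-3.141, 0.002, 0.187]
contact_force: [0.8, 0.2, -0.4]
opening: 0.821
grasp_force: 0.0
```

To row units: -0.12 m is -0.24, -0.11 m is -0.22.

{"method": "move_arm", "body": {"motion": [[0, 0, 0, 0, 0, 0, 0.037], [0, 0, 0, 0, 0, 0, 0.037], [0, 0, 0, 0, 0, 0, 0.037], [0, 0, 0, 0, 0, 0, 0.037], [0, 0, 0, 0, 0, -0.06, 0.037], [0, 0, 0, 0, 0, -0.14, 0.037], [0, 0, 0, 0, 0, -0.22, 0.037], [0, 0, 0, 0, 0, -0.24, 0.037]]}}

```text
clock: 9.05
eef_pos: [438.4, -53.4, 109.2]
tcp_rot: [3.14, -0.005, 0.187]
contact_force: [0.3, -0.4, -1.6]
opening: 0.491
grasp_force: 42.0
```

Run:
```python
from h import *
go(617.4,-150.5,24,0.187)
p,d,K,T=shot("top");P=cloud(d,K,T);o=np.array([190,90])
w=P[120:190,310:390].reshape(-1,3);m=(abs(w[:,2]-66)<4)
r=rimrect(P,np.array([(500,65),(710,35),(770,325),(550,365)])/4+o);print(r)
m=(abs(P[...,2]-66)<5)&(p.min(-1)>150)&(P[...,0]>480)&(P[...,0]<620)&(P[...,1]<-110)&(P[...,1]>-220);print(m.sum(),P[m].mean(0))
```

```text
rz -0.000  d 0.1577 0.1299 0.1172 q6 1.26
(((596.5914916992188, -153.32449340820312), (142.05435180664062, 116.25203704833984), 9.831377029418945), np.float64(74.06603987495258), np.int64(322))
212 [ 554.6 -166.    65.3]
```

To row units: 0.1577 m is 0.3154, 0.155 m is 0.31.

{"method": "move_arm", "body": {"motion": [[0, 0, 0, 0.08, 0.066, -0.04, 0.037], [0, 0, 0, 0.18, 0.15, -0.04, 0.037], [0, 0, 0, 0.26, 0.22, -0.04, 0.037], [0, 0, 0, 0.31, 0.256, -0.04, 0.037], [0, 0, 0, 0.3154, 0.26, -0.04, 0.037], [0, 0, 0, 0.3154, 0.26, -0.02, 0.037]]}}

```text
clock: 9.85
eef_pos: [614.8, -151.2, 115.3]
tcp_rot: [-3.141, 0.001, 0.187]
contact_force: [-0.2, 0.3, -0.3]
opening: 0.497
grasp_force: 42.0
```

Run:
```python
from h import *
go(617.4,-150.5,24,0.187)
p,d,K,T=shot("wrist");cv2.imwrite("pics/w4.png",p[:,:,::-1])
```

```text
rz -0.000  d 0.0025 0.0009 0.1233 q6 1.14
```

View pics/w4.png

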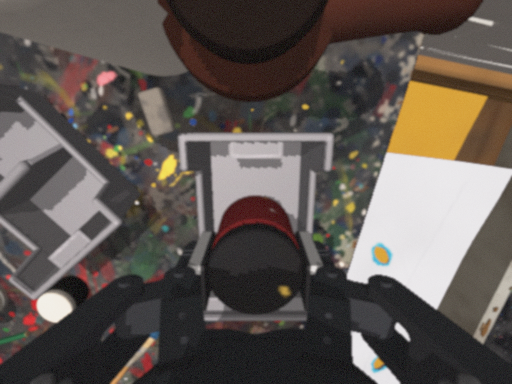

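The wrist view shows the mid pot (255,260) centred over the tote. The dark red vessel at (245,40) is close, so I check its clearance.

Run:
```python
from h import *
f=np.load("pics/top0.npz");p,d,K,T=[f[k] for k in"pdKT"];P=cloud(d,K,T)
for y0 in range(-280,-40,20):
    m=(P[...,1]>y0)&(P[...,1]<y0+20)&(P[...,2]>90)&(P[...,0]>550)
    if m.sum():print(y0,"xmin",P[m][:,0].min(),"ztop",P[m][:,2].max(), "xmin at z>150",P[m&(P[...,2]>150)][:,0].min() if (m&(P[...,2]>150)).any() else None)
print(camera_params("wrist")["world_from_camera"][:3,3],sensors.sense()["eef_pos"])
```

```text
-280 xmin 829.276348357473 ztop 244.429303007675 xmin at z>150 829.276348357473
-260 xmin 829.1573306485902 ztop 243.26727564955354 xmin at z>150 829.1573306485902
-240 xmin 737.0506401425802 ztop 243.58729086471055 xmin at z>150 742.5718860168726
-220 xmin 731.8761738158744 ztop 242.322373259021 xmin at z>150 735.7766473284819
-200 xmin 726.8235053195422 ztop 241.30678137001166 xmin at z>150 732.7656854729012
-180 xmin 703.2576536084512 ztop 241.8040864194486 xmin at z>150 737.7574147552839
-160 xmin 688.4376425255665 ztop 240.8318930614373 xmin at z>150 705.8173168917472
-140 xmin 684.9985908047078 ztop 240.25919013085343 xmin at z>150 700.332222573205
-120 xmin 685.925587090277 ztop 239.93347736158023 xmin at z>150 701.7488451916095
-100 xmin 693.4347924852684 ztop 239.48693325427644 xmin at z>150 707.4873835598175
-80 xmin 697.3258986400972 ztop 244.02247951889387 xmin at z>150 697.3258986400972
-60 xmin 692.7531610980689 ztop 238.26480852737427 xmin at z>150 692.7531610980689
[ 686.  -136.4  289.3] [ 613.4 -150.8  113.7]
```

The vessel's near face is at x≈700 up to z 240, and the wrist camera at x 686 would come down beside it. I'll half-turn the tool so the camera faces the robot.

To row units: -0.03 m is -0.06, -1.44 rad is -0.4584.

{"method": "move_arm", "body": {"motion": [[0, 0, -0.0573, 0, 0, -0.06, 0.037], [0, 0, -0.1146, 0, 0, -0.06, 0.037], [0, 0, -0.1719, 0, 0, -0.06, 0.037], [0, 0, -0.2292, 0, 0, -0.06, 0.037], [0, 0, -0.2865, 0, 0, -0.06, 0.037], [0, 0, -0.3438, 0, 0, -0.06, 0.037], [0, 0, -0.4011, 0, 0, -0.06, 0.037], [0, 0, -0.4584, 0, 0, -0.06, 0.037]]}}

```text
clock: 10.9
eef_pos: [614.0, -150.7, 145.7]
tcp_rot: [-3.14, -0.001, 1.633]
contact_force: [0.7, 0.4, -1.0]
opening: 0.497
grasp_force: 42.0
```

To row units: -1.42 rad is -0.452.

{"method": "move_arm", "body": {"motion": [[0, 0, -0.0573, 0, 0, 0, 0.037], [0, 0, -0.1146, 0, 0, 0, 0.037], [0, 0, -0.1719, 0, 0, 0, 0.037], [0, 0, -0.2292, 0, 0, 0, 0.037], [0, 0, -0.2865, 0, 0, 0, 0.037], [0, 0, -0.3438, 0, 0, 0, 0.037], [0, 0, -0.4011, 0, 0, 0, 0.037], [0, 0, -0.452, 0, 0, 0, 0.037]]}}

```text
clock: 11.9
eef_pos: [614.0, -150.7, 145.7]
tcp_rot: [3.141, -0.002, 3.053]
contact_force: [0.1, 0.1, -0.8]
opening: 0.496
grasp_force: 42.0
```

```bash
sed -i 's/^def go(x,y,z,yaw): _go.*/def go(x,y,z,yaw): _go(x,y,z-32,yaw)/' h.py
python3 - <<'E'
from h import *
s=sensors.sense();print(s['eef_pos'],s['tcp_rot']);go(617.4,-151,24,0.187)
print(camera_params("wrist")["world_from_camera"][:3,3])
E
```

```text
[ 614.  -150.7  145.7] [ 3.1 -0.   3.1]
rz -0.276  d -0.0034 0.0000 0.1537 q6 -1.73
[ 540.3 -143.4  321.7]
```

To row units: 0.154 m is 0.308, 0.145 m is 0.29, -0.276 rad is -0.0879.

{"method": "move_arm", "body": {"motion": [[0, 0, -0.0541, -0.002, 0, 0, 0.037], [0, 0, -0.0879, -0.002, 0, 0.02, 0.037], [0, 0, -0.0879, -0.002, 0, 0.1, 0.037], [0, 0, -0.0879, -0.002, 0, 0.18, 0.037], [0, 0, -0.0879, -0.002, 0, 0.25, 0.037], [0, 0, -0.0879, -0.002, 0, 0.29, 0.037], [0, 0, -0.0879, -0.002, 0, 0.308, 0.037], [0, 0, -0.0879, -0.002, 0, 0.308, 0.037]]}}

```text
clock: 12.9
eef_pos: [616.6, -151.5, -7.5]
tcp_rot: [3.142, -0.0, -2.96]
contact_force: [-0.6, -0.3, -0.8]
opening: 0.498
grasp_force: 42.0
```

{"method": "move_arm", "body": {"motion": [[0, 0, 0, 0, 0, 0, 0.052], [0, 0, 0, 0, 0, 0, 0.052], [0, 0, 0, 0, 0, 0, 0.052], [0, 0, 0, 0, 0, -0.06, 0.052], [0, 0, 0, 0, 0, -0.16, 0.052], [0, 0, 0, 0, 0, -0.28, 0.052], [0, 0, 0, 0, 0, -0.36, 0.052]]}}

```text
clock: 13.78
eef_pos: [617.5, -151.9, 175.8]
tcp_rot: [-3.14, 0.003, -2.96]
contact_force: [0.3, 0.3, -1.0]
opening: 0.609
grasp_force: 0.0
```

Run:
```python
from h import *
p,d,K,T=shot("wrist");P=cloud(d,K,T);np.savez("pics/w5.npz",p=p,d=d,K=K,T=T)
cv2.imwrite("pics/w5.png",p[:,:,::-1])
m=(P[...,0]>470)&(P[...,0]<690)&(P[...,1]>-250)&(P[...,1]<-70)&(P[...,2]>68)&(P[...,2]<84);print(cv2.minAreaRect(P[m][:,:2].astype(np.float32)))
for n,h in(("wide",66),("mid",56)):
    m=(P[...,0]>500)&(P[...,0]<660)&(abs(P[...,2]-h)<3)&(abs(P[...,1]+156)<40)&((p.min(-1)>90) if n=="wide" else (p.max(-1)<70))
    if m.sum()>20:print(n,m.sum(),np.median(P[m],0),cv2.minEnclosingCircle(P[m][:,:2].astype(np.float32)))
```

```text
((598.2230224609375, -154.12600708007812), (196.43992614746094, 117.05758666992188), 10.420136451721191)
wide 2797 [ 545.1 -161.5   65.1] ((579.8306274414062, -158.18756103515625), 87.59026336669922)
mid 1276 [ 612.  -152.7   54.8] ((569.7932739257812, -156.15452575683594), 67.25074768066406)
```

View pics/w5.png

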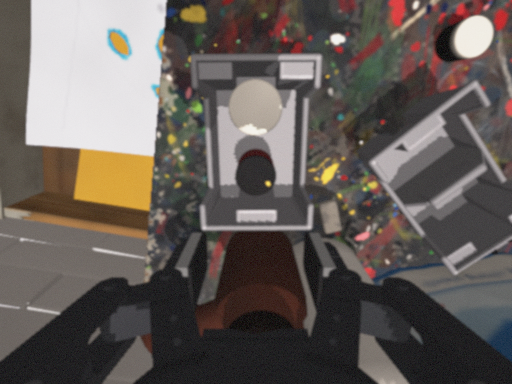

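The wrist view shows both pots upright in the undivided tote: wide (255,108) at the two-rib end and mid (255,172) at the single-rib end. Next, the cross-wall grip of the divided tote.

Run:
```python
from h import *
a=np.radians(51.28);c=np.array([582.4,53.7])
for f in("top0","w5"):
    f=np.load(f"pics/{f}.npz");P=cloud(f["d"],f["K"],f["T"])
    L=(P[...,:2]-c)@np.array([[np.cos(a),-np.sin(a)],[np.sin(a),np.cos(a)]])
    m=(abs(L[...,0])<20)&(abs(L[...,1])<30)&(abs(P[...,2]-70)<4)
    print(m.sum(),P[m].mean(0),L[m].min(0),L[m].max(0))
go(582.4,53.7,130,np.radians(141.3));go(582.4,53.7,42,np.radians(141.3))
```

```text
93 [582.2  53.5  69.2] [ -4.7 -29.8] [ 4.5 29.5]
535 [582.3  53.6  68.5] [ -5.2 -29.9] [ 6.  29.9]
rz 0.857  d -0.0003 0.2096 0.0828 q6 -2.0
rz 0.857  d -0.0003 0.2096 0.1708 q6 -2.0
```

To row units: 0.2096 m is 0.4192, 0.19 m is 0.38, 0.857 rad is 0.2728.

{"method": "move_arm", "body": {"motion": [[0, 0, 0.0541, 0, 0.08, 0, 0.06], [0, 0, 0.1082, 0, 0.18, 0, 0.06], [0, 0, 0.1623, 0, 0.28, 0.04, 0.06], [0, 0, 0.2165, 0, 0.38, 0.1, 0.06], [0, 0, 0.2728, 0, 0.4192, 0.16, 0.06], [0, 0, 0.2728, 0, 0.4192, 0.166, 0.06], [0, 0, 0.2728, 0, 0.4192, 0.166, 0.06]]}}

```text
clock: 14.7
eef_pos: [579.3, 54.0, 89.9]
tcp_rot: [3.141, 0.001, 2.469]
contact_force: [1.0, -0.1, 0.3]
opening: 0.701
grasp_force: 0.0
```

Run:
```python
from h import *
s=sensors.sense();print(s['eef_pos'],s['tcp_rot'])
p,d,K,T=shot("wrist");P=cloud(d,K,T)
a=np.radians(51.28);c=np.array([582.4,53.7])
L=(P[...,:2]-c)@np.array([[np.cos(a),-np.sin(a)],[np.sin(a),np.cos(a)]])
m=(abs(L[...,0])<20)&(abs(L[...,1])<30)&(abs(P[...,2]-70)<4)
print(m.sum(),P[m].mean(0),L[m].min(0),L[m].max(0))
tips()
go(582.4,53.7,42,np.radians(141.3))
```

```text
[579.3  54.   89.9] [3.1 0.  2.5]
936 [582.2  55.6  68.5] [ -3.  -29.7] [ 6.4 30. ]
[579.8  53.8  90.3] 0.7058290089392677
+y lowest rel. to TCP 38.31728200526061 box [-10.4  29.6] [12.9 43.6]
-y lowest rel. to TCP 38.57142427302199 box [-10.3 -43.9] [ 13.1 -29.7]
palm lowest rel. to TCP 105.23969850374698 box [  9.9 -12. ] [22. 12.]
rz 0.001  d -0.0019 0.0016 0.0806 q6 -0.81
```

To row units: 0.08 m is 0.16, -0.001 m is -0.002.

{"method": "move_arm", "body": {"motion": [[0, 0, 0, -0.002, 0.002, 0.08, 0.06], [0, 0, 0, -0.002, 0.002, 0.14, 0.06], [0, 0, 0, -0.002, 0.002, 0.16, 0.06], [0, 0, 0, -0.002, 0.002, 0.16, 0.06], [0, 0, 0, -0.002, 0.002, 0.16, 0.0], [0, 0, 0, -0.002, 0.002, 0.16, 0.0], [0, 0, 0, -0.002, 0.002, 0.16, 0.0], [0, 0, 0, -0.002, 0.002, 0.16, 0.0]], "grip_force": 50}}

```text
clock: 15.8
eef_pos: [581.1, 54.8, 10.4]
tcp_rot: [3.14, 0.001, 2.466]
contact_force: [-0.4, -0.0, 5.6]
opening: 0.109
grasp_force: 50.0
```

To row units: -0.15 m is -0.3, -0.11 m is -0.22.

{"method": "move_arm", "body": {"motion": [[0, 0, 0, 0, 0, 0, 0.0], [0, 0, 0, 0, 0, 0, 0.0], [0, 0, 0, 0, 0, -0.06, 0.0], [0, 0, 0, 0, 0, -0.14, 0.0], [0, 0, 0, 0, 0, -0.22, 0.0], [0, 0, 0, 0, 0, -0.3, 0.0], [0, 0, 0, 0, 0, -0.3, 0.0]]}}

```text
clock: 16.68
eef_pos: [582.3, 54.9, 162.6]
tcp_rot: [3.138, 0.004, 2.466]
contact_force: [-0.0, 0.3, -2.6]
opening: 0.107
grasp_force: 49.1
```

Run:
```python
from h import *
go(583.2,-156.9,142,0.187+np.pi/2)
p,d,K,T=shot("top");P=cloud(d,K,T);o=np.array([190,90])
print(rimrect(P,np.array([(500,65),(710,35),(770,325),(550,365)])/4+o))
c=np.array([583,-157]);L=(P[...,:2]-c)@np.array([[np.cos(.187),-np.sin(.187)],[np.sin(.187),np.cos(.187)]])
for h,n in((66,"wide"),(56,"mid")):
    m=(abs(P[...,2]-h)<4)&(abs(L[...,1])<30)&((L[...,0]<0) if n=="wide" else (L[...,0]>5))&(abs(L[...,0])<58)
    print(n,m.sum(),L[m].mean(0),cv2.minEnclosingCircle(L[m].astype(np.float32)))
```

```text
rz 0.708  d -0.1332 -0.1647 0.0526 q6 -0.8
(((586.1710205078125, -172.55789184570312), (168.77317810058594, 84.54690551757812), 10.534282684326172), np.float64(73.72279680777588), np.int64(477))
wide 331 [-36.8  -1.7] ((-38.74501037597656, -0.7523282170295715), 25.912538528442383)
mid 250 [31.  -0.3] ((30.743268966674805, -0.39704757928848267), 22.27997589111328)
```

To row units: -0.1647 m is -0.3294, -0.101 m is -0.202, 0.708 rad is 0.2254.

{"method": "move_arm", "body": {"motion": [[0, 0, 0.0255, -0.01, -0.08, 0, 0.0], [0, 0, 0.0637, -0.04, -0.15, 0, 0.0], [0, 0, 0.1019, -0.086, -0.202, 0, 0.0], [0, 0, 0.1401, -0.15, -0.25, 0, 0.0], [0, 0, 0.1783, -0.21, -0.29, 0, 0.0], [0, 0, 0.2101, -0.25, -0.32, 0, 0.0], [0, 0, 0.2254, -0.2664, -0.3294, 0.04, 0.0], [0, 0, 0.2254, -0.2664, -0.3294, 0.07, 0.0]]}}

```text
clock: 17.73
eef_pos: [579.6, -156.7, 121.3]
tcp_rot: [-3.139, -0.002, 1.758]
contact_force: [1.2, 0.5, -1.4]
opening: 0.104
grasp_force: 49.2
```

Run:
```python
from h import *
s=sensors.sense();print(s['eef_pos'],s['tcp_rot']);
p,d,K,T=shot("top");P=cloud(d,K,T)
q,e,K2,T2=shot("wrist");Q=cloud(e,K2,T2);np.savez("pics/w6.npz",p=q,d=e,K=K2,T=T2)
o=np.hstack([cv2.resize(q,(480,360)),cv2.resize(p[90:210,290:400],(320,349))[:360] if 0 else cv2.resize(p[90:210,290:396],(318,360))])
cv2.imwrite("pics/w6.png",o[:,:,::-1]);go(583.2,-156.9,112,0.187+np.pi/2)
# rims: lower and upper
c=np.array([583.2,-156.9]);R=np.array([[np.cos(.187),-np.sin(.187)],[np.sin(.187),np.cos(.187)]])
zz=Q[...,2];L=(Q[...,:2]-c)@R
for lo,hi in((68,84),(s['eef_pos'][2]-10.4+70,s['eef_pos'][2]-10.4+86)):
    m=(zz>lo)&(zz<hi)&(abs(L[...,0])<100)&(abs(L[...,1])<75);print(lo,m.sum(),L[m].min(0),L[m].max(0),cv2.minAreaRect(L[m].astype(np.float32)))
```

```text
[ 579.6 -156.7  121.3] [-3.1 -0.   1.8]
rz 0.002  d -0.0021 0.0043 0.0408 q6 -0.45
68 1160 [-83.3  41.9] [84.9 59. ] ((0.7629928588867188, 51.018436431884766), (168.1797637939453, 17.013656616210938), 0.49682700634002686)
180.9191845404171 9494 [-89.  -21.1] [80.  57.4] ((-4.4818267822265625, 18.188013076782227), (169.01918029785156, 78.26185607910156), 0.13802987337112427)
```

View pics/w6.png

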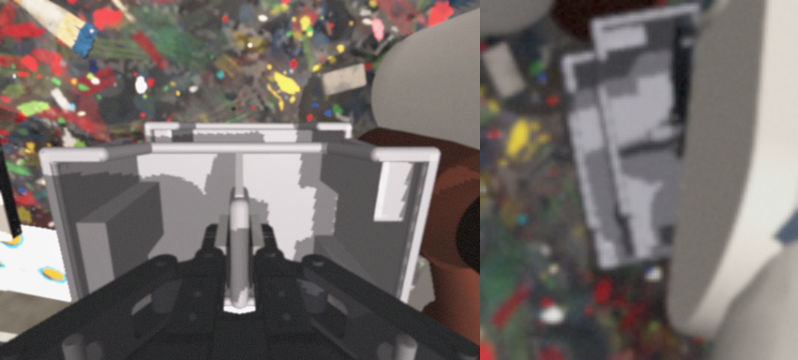

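The wrist view shows the divided tote's corner ribs on the right, over the lower single-rib end, and its middle rib on the left, so the turn is right. It is about 5 mm short in x, so I correct, lower partway and re-measure.

To row units: 0.022 m is 0.044, 0.005 m is 0.01.

{"method": "move_arm", "body": {"motion": [[0, 0, 0, 0, 0.01, 0.02, 0.0], [0, 0, 0, 0, 0.01, 0.044, 0.0], [0, 0, 0, 0, 0.01, 0.044, 0.0], [0, 0, 0, 0, 0.01, 0.044, 0.0]]}}

```text
clock: 18.32
eef_pos: [586.2, -156.1, 102.5]
tcp_rot: [3.141, 0.0, 1.758]
contact_force: [-0.0, 0.7, -0.5]
opening: 0.105
grasp_force: 49.2
```

Run:
```python
from h import *
s=sensors.sense();print(s['eef_pos'],s['tcp_rot']);go(583.2,-156.9,112,0.187+np.pi/2)
c=np.array([583.2,-156.9]);R=np.array([[np.cos(.187),-np.sin(.187)],[np.sin(.187),np.cos(.187)]])
u=s['eef_pos'][2]-10.4
for n in("wrist","top"):
    q,e,K2,T2=shot(n);Q=cloud(e,K2,T2);L=(Q[...,:2]-c)@R;zz=Q[...,2]
    for lo,hi in((70,82),(u+72,u+84)):
        m=(zz>lo)&(zz<hi)&(abs(L[...,0])<100)&(L[...,1]>(30 if n=="top" else 30))&(L[...,1]<75);print(n,lo,m.sum(),L[m].min(0),L[m].max(0),np.percentile(L[m][:,1],[90,97]))
```

```text
[ 586.2 -156.1  102.5] [3.1 0.  1.8]
rz 0.000  d -0.0002 -0.0030 0.0225 q6 -0.45
wrist 70 1093 [-83.3  42.5] [85.3 59.1] [58.4 58.9]
wrist 164.1452233336147 4302 [-81.6  30. ] [86.9 55.8] [54.8 55.4]
top 70 126 [-84.2  30.3] [84.1 58.7] [57.2 58.4]
top 164.1452233336147 143 [-83.1  30.1] [85.7 54.8] [54.2 54.5]
```

To row units: 0.0225 m is 0.045, 0.003 m is 0.006.

{"method": "move_arm", "body": {"motion": [[0, 0, 0, 0.007, -0.003, 0.006, 0.0], [0, 0, 0, 0.007, -0.003, 0.016, 0.0], [0, 0, 0, 0.007, -0.003, 0.028, 0.0], [0, 0, 0, 0.007, -0.003, 0.036, 0.0], [0, 0, 0, 0.007, -0.003, 0.042, 0.0], [0, 0, 0, 0.007, -0.003, 0.045, 0.0], [0, 0, 0, 0.007, -0.003, 0.045, 0.0]]}}

```text
clock: 19.3
eef_pos: [583.8, -153.0, 80.4]
tcp_rot: [-3.141, -0.0, 1.758]
contact_force: [-1.9, 1.2, 3.7]
opening: 0.106
grasp_force: 50.2
```

```bash
cat > chk.py <<'E'
from h import *
s=sensors.sense();print(s['eef_pos'],s['contact_force'])
c=np.array([583.2,-156.9]);R=np.array([[np.cos(.187),-np.sin(.187)],[np.sin(.187),np.cos(.187)]])
for n in("wrist","top"):
    q,e,K2,T2=shot(n);Q=cloud(e,K2,T2);L=(Q[...,:2]-c)@R;zz=Q[...,2]
    m=(zz>138)&(zz<158)&(abs(L[...,0])<95)&(L[...,1]>30)&(L[...,1]<70);print(n,m.sum(),L[m].min(0),L[m].max(0))
    for i,k in(("x+",m&(L[...,0]>75)),("x-",m&(L[...,0]<-75))):
        if k.sum():print(i,k.sum(),np.median(zz[k]))
E
python3 chk.py
```

```text
[ 583.8 -153.    80.4] [-1.9  1.2  3.7]
wrist 7061 [-83.4  30. ] [84.8 59.4]
x+ 2081 145.58596775476113
x- 1722 146.40532503273207
top 196 [-85.   30.1] [83.2 58.8]
x+ 55 146.1403027527084
x- 37 147.0734660340945
```

Seated level. Release and rise.

To row units: -0.15 m is -0.3, -0.11 m is -0.22.

{"method": "move_arm", "body": {"motion": [[0, 0, 0, 0, 0, 0, 0.03], [0, 0, 0, 0, 0, 0, 0.03], [0, 0, 0, 0, 0, 0, 0.03], [0, 0, 0, 0, 0, -0.04, 0.03], [0, 0, 0, 0, 0, -0.12, 0.03], [0, 0, 0, 0, 0, -0.22, 0.03], [0, 0, 0, 0, 0, -0.3, 0.03]]}}

```text
clock: 20.27
eef_pos: [584.3, -153.2, 231.9]
tcp_rot: [3.14, 0.001, 1.758]
contact_force: [1.8, -1.4, -0.8]
opening: 0.347
grasp_force: 0.0
```

Run:
```python
from h import *
import os
exec(open("chk.py").read())
q,e,K,T=shot("wrist");s=grab_frame("side")[0]
cv2.imwrite("pics/st.png",np.hstack([cv2.resize(q,(400,300)),cv2.resize(s[130:250,290:450],(400,300))])[:,:,::-1])
P=cloud(e,K,T);print(cv2.minAreaRect(P[(abs(P[...,2]-147)<8)&(P[...,0]>480)&(P[...,0]<685)&(P[...,1]<-75)&(P[...,1]>-240)][:,:2].astype(np.float32)))
```

```text
[ 584.3 -153.2  231.9] [ 1.8 -1.4 -0.8]
wrist 1317 [-84.1  30. ] [84.4 59.6]
x+ 366 145.9967268275989
x- 293 146.72893963750283
top 206 [-85.   30.1] [83.4 58.7]
x+ 54 146.07258737529565
x- 46 147.47661971554044
((583.0979614257812, -156.00485229492188), (168.726806640625, 116.52505493164062), 10.791206359863281)
```

View pics/st.png

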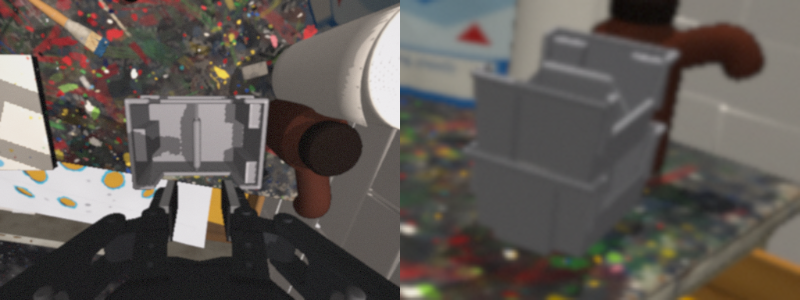

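The stack is level. The divided tote is at (583,-156), with its two-rib end over the lower single rib. Next, the bottle.

Run:
```python
from h import *
go(412.3,135.6,130,3.2)
```

```text
rz -1.442  d 0.3157 -0.1153 0.1325 q6 -0.45
```

To row units: 0.3157 m is 0.6314, -0.1153 m is -0.2306, -1.44 rad is -0.4584.

{"method": "move_arm", "body": {"motion": [[0, 0, -0.0573, 0.08, -0.03, 0, 0.07], [0, 0, -0.1146, 0.18, -0.066, 0, 0.07], [0, 0, -0.1719, 0.28, -0.102, 0, 0.07], [0, 0, -0.2292, 0.38, -0.138, 0.02, 0.07], [0, 0, -0.2865, 0.48, -0.176, 0.1, 0.07], [0, 0, -0.3438, 0.57, -0.208, 0.18, 0.07], [0, 0, -0.4011, 0.6314, -0.2306, 0.2, 0.07], [0, 0, -0.4584, 0.6314, -0.2306, 0.2, 0.07]]}}

```text
clock: 21.48
eef_pos: [408.4, 136.6, 127.3]
tcp_rot: [-3.141, -0.005, -3.077]
contact_force: [0.5, -0.5, 0.2]
opening: 0.819
grasp_force: 0.0
```

Run:
```python
from h import *
p,d,K,T=shot("wrist");P=cloud(d,K,T)
for n,c,h in(("bottle",(412,136),83),("small",(440,36),35)):
    m=(abs(P[...,2]-h)<4)&(np.hypot(P[...,0]-c[0],P[...,1]-c[1])<35);print(n,m.sum(),P[m].mean(0),cv2.minEnclosingCircle(P[m][:,:2].astype(np.float32)))
go(412.3,135.6,20,3.2)
```

```text
bottle 1040 [412.7 136.9  82.4] ((413.6016845703125, 136.79270935058594), 15.701473236083984)
small 1060 [440.3  37.1  33.6] ((441.27783203125, 37.02680587768555), 19.385833740234375)
rz 0.015  d -0.0027 -0.0007 0.1399 q6 -1.33
```

To row units: 0.14 m is 0.28, -0.003 m is -0.006.

{"method": "move_arm", "body": {"motion": [[0, 0, 0, -0.006, 0, 0.06, 0.075], [0, 0, 0, -0.006, 0, 0.16, 0.075], [0, 0, 0, -0.006, 0, 0.24, 0.075], [0, 0, 0, -0.006, 0, 0.28, 0.075], [0, 0, 0, -0.006, 0, 0.28, 0.075]]}}

```text
clock: 22.15
eef_pos: [413.0, 134.9, -11.9]
tcp_rot: [-3.14, -0.005, -3.088]
contact_force: [-0.3, 0.1, 0.6]
opening: 0.876
grasp_force: 0.0
```

{"method": "move_arm", "body": {"motion": [[0, 0, 0, 0, 0, 0, 0.04], [0, 0, 0, 0, 0, 0, 0.04], [0, 0, 0, 0, 0, 0, 0.04], [0, 0, 0, 0, 0, 0, 0.04], [0, 0, 0, 0, 0, 0, 0.04]], "grip_force": 40}}

```text
clock: 22.78
eef_pos: [415.6, 136.0, -9.1]
tcp_rot: [3.141, 0.002, -3.086]
contact_force: [-0.4, -1.7, 7.8]
opening: 0.548
grasp_force: 41.1
```

Run:
```python
from h import *
go(616.5,-149.6,115,3.33)
```

```text
rz -0.132  d -0.1846 -0.2964 -0.0921 q6 -1.31
```

To row units: -0.19 m is -0.38, -0.18 m is -0.36, -0.1 rad is -0.0318.

{"method": "move_arm", "body": {"motion": [[0, 0, 0, 0, 0, -0.06, 0.04], [0, 0, 0, 0, 0, -0.14, 0.04], [0, 0, 0, 0, 0, -0.24, 0.04], [0, 0, 0, 0, 0, -0.34, 0.04], [0, 0, 0, -0.02, -0.06, -0.38, 0.04], [0, 0, -0.0127, -0.07, -0.16, -0.38, 0.04], [0, 0, -0.0255, -0.13, -0.26, -0.38, 0.04], [0, 0, -0.0318, -0.19, -0.36, -0.38, 0.04]]}}

```text
clock: 23.78
eef_pos: [520.7, -40.1, 180.7]
tcp_rot: [-3.141, 0.002, -2.985]
contact_force: [-0.0, 1.2, -0.9]
opening: 0.541
grasp_force: 42.2
```

Run:
```python
from h import *
go(616.5,-149.6,115,3.33)
```

```text
rz -0.031  d -0.0775 -0.1231 0.0977 q6 -1.81
```

To row units: -0.118 m is -0.236, -0.11 m is -0.22, -0.03 rad is -0.0095.

{"method": "move_arm", "body": {"motion": [[0, 0, -0.0095, -0.05, -0.08, 0, 0.04], [0, 0, -0.0095, -0.1, -0.16, 0, 0.04], [0, 0, -0.0095, -0.14, -0.22, 0, 0.04], [0, 0, -0.0095, -0.148, -0.236, 0, 0.04], [0, 0, -0.0095, -0.148, -0.236, 0, 0.04], [0, 0, -0.0095, -0.148, -0.236, 0, 0.04]]}}

```text
clock: 24.52
eef_pos: [610.5, -142.6, 179.9]
tcp_rot: [3.141, -0.001, -2.955]
contact_force: [-0.1, 0.4, -2.1]
opening: 0.543
grasp_force: 42.2
```

Run:
```python
from h import *
go(616.5,-149.6,94,3.33);print(sensors.sense()['eef_pos'])
p,d,K,T=shot("wrist");cv2.imwrite("pics/w7.png",p[:,:,::-1])
```

```text
rz -0.002  d -0.0046 -0.0080 0.1179 q6 -1.99
[ 610.5 -142.6  179.9]
```

View pics/w7.png

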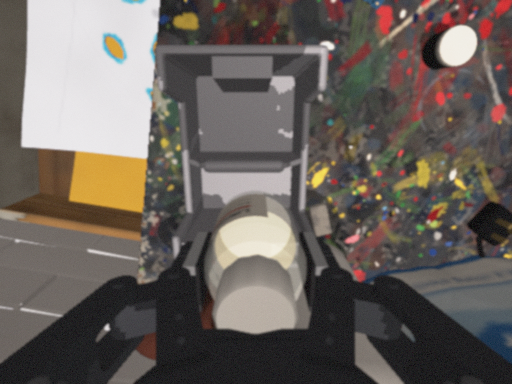

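The wrist view shows the bottle held (column 256), about 8 mm to the +y side of the compartment centre (column 246). I correct while lowering.

To row units: 0.03 m is 0.06, -0.008 m is -0.016.

{"method": "move_arm", "body": {"motion": [[0, 0, 0, -0.009, -0.016, 0, 0.04], [0, 0, 0, -0.009, -0.016, 0.02, 0.04], [0, 0, 0, -0.009, -0.016, 0.06, 0.04]]}}

```text
clock: 24.95
eef_pos: [617.8, -150.7, 149.8]
tcp_rot: [-3.141, 0.001, -2.955]
contact_force: [-0.3, 0.1, -1.3]
opening: 0.544
grasp_force: 42.2
```

Run:
```python
from h import *
go(616.5,-149.6,95.5,3.33);print(sensors.sense()['eef_pos'])
```

```text
rz -0.002  d 0.0011 0.0013 0.0863 q6 -2.0
[ 617.8 -150.7  149.8]
```

To row units: 0.085 m is 0.17, 0.001 m is 0.002.

{"method": "move_arm", "body": {"motion": [[0, 0, 0, 0.002, 0.002, 0.06, 0.04], [0, 0, 0, 0.002, 0.002, 0.11, 0.04], [0, 0, 0, 0.002, 0.002, 0.144, 0.04], [0, 0, 0, 0.002, 0.002, 0.162, 0.04], [0, 0, 0, 0.002, 0.002, 0.17, 0.04], [0, 0, 0, 0.002, 0.002, 0.17, 0.04]]}}

```text
clock: 25.7
eef_pos: [616.4, -149.9, 65.2]
tcp_rot: [-3.141, 0.001, -2.955]
contact_force: [-1.2, -0.3, -1.1]
opening: 0.542
grasp_force: 42.2
```

{"method": "move_arm", "body": {"motion": [[0, 0, 0, 0, 0, 0, 0.056], [0, 0, 0, 0, 0, 0, 0.056], [0, 0, 0, 0, 0, 0, 0.056], [0, 0, 0, 0, 0, -0.04, 0.056], [0, 0, 0, 0, 0, -0.14, 0.056], [0, 0, 0, 0, 0, -0.26, 0.056], [0, 0, 0, 0, 0, -0.3, 0.056]]}}

```text
clock: 26.58
eef_pos: [618.3, -150.3, 221.0]
tcp_rot: [-3.139, 0.007, -2.955]
contact_force: [0.3, -0.5, -0.5]
opening: 0.657
grasp_force: 0.0
```

Run:
```python
from h import *
go(440.8,36.4,150,3.33)
for n in("top","wrist"):
    q,e,K,T=shot(n);P=cloud(e,K,T)
    m=(abs(P[...,2]-156)<4)&(q.min(-1)>100)&(P[...,0]>570)&(P[...,0]<660)&(abs(P[...,1]+150)<35);print("bottle cap",m.sum(),P[m].mean(0) if m.any() else 0)
    print(cv2.minAreaRect(P[(abs(P[...,2]-147)<8)&(P[...,0]>480)&(P[...,0]<685)&(P[...,1]<-75)&(P[...,1]>-240)][:,:2].astype(np.float32)))
```

```text
rz -0.002  d 0.1398 0.2163 0.1030 q6 -2.0
bottle cap 160 [ 613.2 -149.4  155.8]
((579.203369140625, -139.5787353515625), (168.7923583984375, 82.06602478027344), 10.71127986907959)
bottle cap 914 [ 614.  -149.7  155.4]
((582.97705078125, -156.47303771972656), (167.41726684570312, 116.69329833984375), 10.614529609680176)
```

To row units: 0.2163 m is 0.4326, 0.195 m is 0.39.

{"method": "move_arm", "body": {"motion": [[0, 0, 0, 0.06, 0.1, 0, 0.065], [0, 0, 0, 0.12, 0.2, 0, 0.065], [0, 0, 0, 0.18, 0.3, 0.04, 0.065], [0, 0, 0, 0.24, 0.39, 0.12, 0.065], [0, 0, 0, 0.2796, 0.4326, 0.2, 0.065], [0, 0, 0, 0.2796, 0.4326, 0.28, 0.065], [0, 0, 0, 0.2796, 0.4326, 0.32, 0.065], [0, 0, 0, 0.2796, 0.4326, 0.32, 0.065]]}}

```text
clock: 27.68
eef_pos: [436.6, 36.8, 53.3]
tcp_rot: [3.141, -0.004, -2.955]
contact_force: [0.1, 0.1, -0.2]
opening: 0.762
grasp_force: 0.0
```

Run:
```python
from h import *
go(440.8,36.4,11,3.33)
```

```text
rz -0.002  d -0.0040 -0.0012 0.0743 q6 -1.68
```

To row units: 0.074 m is 0.148, -0.002 m is -0.004.

{"method": "move_arm", "body": {"motion": [[0, 0, 0, -0.004, -0.002, 0.06, 0.065], [0, 0, 0, -0.004, -0.002, 0.1, 0.065], [0, 0, 0, -0.004, -0.002, 0.136, 0.065], [0, 0, 0, -0.004, -0.002, 0.148, 0.065], [0, 0, 0, -0.004, -0.002, 0.148, 0.065]]}}

```text
clock: 28.3
eef_pos: [441.0, 36.2, -18.7]
tcp_rot: [3.142, 0.0, -2.956]
contact_force: [-0.7, 0.9, 0.5]
opening: 0.764
grasp_force: 0.0
```

Run:
```python
from h import *
go(440.8,36.4,11,3.33);print(sensors.sense()['eef_pos'])
```

```text
rz -0.002  d 0.0002 0.0002 0.0023 q6 -1.68
[441.   36.2 -18.7]
```

{"method": "move_arm", "body": {"motion": [[0, 0, 0, 0, 0, 0.006, 0.03], [0, 0, 0, 0, 0, 0.006, 0.03], [0, 0, 0, 0, 0, 0.006, 0.03], [0, 0, 0, 0, 0, 0.006, 0.03], [0, 0, 0, 0, 0, 0.006, 0.03]], "grip_force": 35}}

```text
clock: 28.92
eef_pos: [441.3, 36.4, -21.5]
tcp_rot: [3.142, 0.001, -2.956]
contact_force: [-1.3, 1.4, 6.7]
opening: 0.418
grasp_force: 34.8
```

To row units: -0.21 m is -0.42, -0.19 m is -0.38.

{"method": "move_arm", "body": {"motion": [[0, 0, 0, 0, 0, -0.08, 0.03], [0, 0, 0, 0, 0, -0.18, 0.03], [0, 0, 0, 0, 0, -0.28, 0.03], [0, 0, 0, 0, 0, -0.38, 0.03], [0, 0, 0, 0, 0, -0.42, 0.03], [0, 0, 0, 0, 0, -0.42, 0.03], [0, 0, 0, 0, 0, -0.42, 0.03]]}}

```text
clock: 29.8
eef_pos: [440.0, 36.2, 186.9]
tcp_rot: [3.141, -0.001, -2.955]
contact_force: [1.2, 0.7, -0.8]
opening: 0.422
grasp_force: 35.5
```

Run:
```python
from h import *
go(548.6,-162.8,100,3.33)
```

```text
rz -0.002  d -0.0699 -0.2157 0.1189 q6 -1.68
```

To row units: -0.2157 m is -0.4314, -0.0699 m is -0.1398.

{"method": "move_arm", "body": {"motion": [[0, 0, 0, -0.03, -0.09, 0, 0.03], [0, 0, 0, -0.06, -0.19, 0, 0.03], [0, 0, 0, -0.092, -0.29, 0, 0.03], [0, 0, 0, -0.124, -0.38, 0, 0.03], [0, 0, 0, -0.1398, -0.4314, 0, 0.03], [0, 0, 0, -0.1398, -0.4314, 0, 0.03], [0, 0, 0, -0.1398, -0.4314, 0, 0.03], [0, 0, 0, -0.1398, -0.4314, 0, 0.03]]}}

```text
clock: 30.8
eef_pos: [548.7, -161.7, 187.4]
tcp_rot: [3.141, -0.001, -2.955]
contact_force: [-0.8, 0.1, 0.3]
opening: 0.422
grasp_force: 35.5
```

Run:
```python
from h import *
go(548.6,-162.8,84.5,3.33)
p,d,K,T=shot("wrist");cv2.imwrite("pics/w8.png",p[:,:,::-1])
```

```text
rz -0.001  d 0.0003 -0.0010 0.1349 q6 -2.05
```

View pics/w8.png

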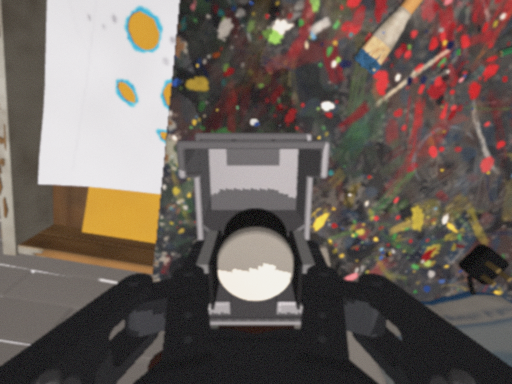

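The wrist view shows the small pot (256,262) centred over the single-rib compartment of the divided tote (column 254). Lowering.

To row units: 0.135 m is 0.27, 0.131 m is 0.262.

{"method": "move_arm", "body": {"motion": [[0, 0, 0, 0, -0.002, 0.08, 0.03], [0, 0, 0, 0, -0.002, 0.16, 0.03], [0, 0, 0, 0, -0.002, 0.21, 0.03], [0, 0, 0, 0, -0.002, 0.244, 0.03], [0, 0, 0, 0, -0.002, 0.262, 0.03], [0, 0, 0, 0, -0.002, 0.27, 0.03], [0, 0, 0, 0, -0.002, 0.27, 0.03]]}}

```text
clock: 31.72
eef_pos: [550.0, -163.8, 53.3]
tcp_rot: [-3.141, 0.001, -2.955]
contact_force: [0.7, -0.2, -0.1]
opening: 0.421
grasp_force: 35.5
```

{"method": "move_arm", "body": {"motion": [[0, 0, 0, 0, 0, 0, 0.046], [0, 0, 0, 0, 0, 0, 0.046], [0, 0, 0, 0, 0, 0, 0.046], [0, 0, 0, 0, 0, -0.04, 0.046], [0, 0, 0, 0, 0, -0.14, 0.046], [0, 0, 0, 0, 0, -0.26, 0.046], [0, 0, 0, 0.1, 0, -0.34, 0.046], [0, 0, 0, 0.2, 0, -0.34, 0.046]]}}

```text
clock: 32.72
eef_pos: [452.4, -183.1, 226.2]
tcp_rot: [-3.138, 0.005, -2.954]
contact_force: [0.8, -0.1, -0.7]
opening: 0.54
grasp_force: 0.0
```

Run:
```python
from h import *
s=grab_frame("side")[0]
c=np.array([583.1,-156.2]);R=np.array([[np.cos(.187),-np.sin(.187)],[np.sin(.187),np.cos(.187)]])
q,e,K,T=shot("top")
for n,(q,e,K,T) in(("top",(q,e,K,T)),("wrist",shot("wrist"))):
    P=cloud(e,K,T);L=(P[...,:2]-c)@R
    for b,h,sg,r in(("bottle",156,1,16),("small",108,-1,20)):
        m=(abs(P[...,2]-h)<4)&(q.min(-1)>90)&(L[...,0]*sg>5)&(abs(L[...,0])<62)&(abs(L[...,1])<35);print(n,b,m.sum(),L[m].mean(0) if m.any() else 0,P[m][:,2].mean())
    print(n,cv2.minAreaRect(P[(abs(P[...,2]-147)<8)&(P[...,0]>480)&(P[...,0]<685)&(P[...,1]<-75)&(P[...,1]>-240)][:,:2].astype(np.float32)))
w=q
cv2.imwrite("pics/end.png",np.hstack([cv2.resize(w[80:230,200:400],(400,300)),cv2.resize(s[120:250,280:450],(400,300))])[:,:,::-1])
```

```text
top bottle 159 [30.7  0.8] 155.7903686539025
top small 221 [-35.2  -0.6] 107.32575347151081
top ((582.7620849609375, -156.67137145996094), (169.6392059326172, 116.55030822753906), 10.701249122619629)
wrist bottle 4 [16.7  1.2] 152.94837054137216
wrist small 617 [-32.2  -0.9] 106.58846416255183
wrist ((554.2542114257812, -162.09579467773438), (110.21861267089844, 81.90230560302734), 10.48349380493164)
```

View pics/end.png

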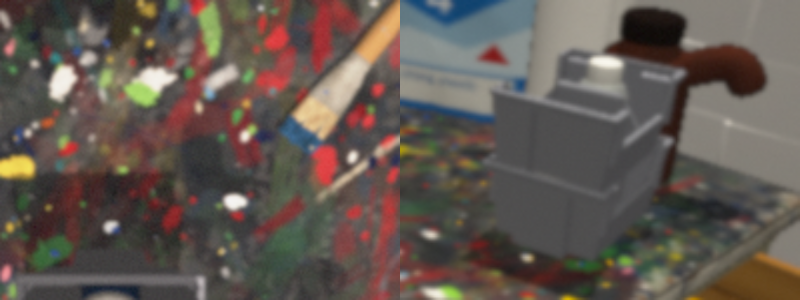

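The side view (right half) shows the level stack with the bottle cap at (605,70). Heights and positions are in tolerance: bottle at -31 mm and small pot at +35 mm along the divided tote's x. The gripper is clear.

```bash
python3 -c "
from rig import order
print(order.sign_off())"
```

```text
the job is handed in; nothing more can be done
None
```

The job is handed in: the last measurements show all four paint containers upright in their places and the divided tote level on the ribs, and the arm never went near the tube, clip or eraser; no pass or fail verdict came back.

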